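# Find and seat the rocking well cover

### The arm

A 6-joint arm with a two-finger parallel gripper is mounted at the origin on the work surface. World frame = base frame: x ahead of the robot, y to its left, z up, the work surface at z = 0. Lengths are in mm, angles in rad, forces in N, time in s.
With the tool pointing down it reaches from about 325 to 775 mm from the base axis. Payload 9.3 kg.
Tool frame: the origin (TCP) lies between the finger pads; the fingertips stand 22 mm ahead of it and the grasp point (between the pads) lies 3 mm ahead of it; y points along the fingers, x is the direction in which the jaws open and shut, and the axes are right-handed (so a half turn about y gives the same grasp; the last joint's range is limited). The gripper opens to 85 mm and grips with 20 to 120 N. Pads are 22 mm wide; open, the fingers measure 114 mm over their backs; the gripper's body (76 mm by 85 mm) begins 54 mm behind the grasp point. The pads swing forward as they close: fully open they stand 13 mm farther back than shut.
Start: joints at [-1.385, 0.259, 0.021, 1.334, 0, 1.418], TCP at [182.789, -518.734, 253.279] pointing down, gripper open.
Joint ranges: [-3.04, 3.04], [-0.91, 1.82], [-1.04, 1.36], [-1.92, 1.95], [-1.52, 1.45], [-3.14, 3.14]. Speed limits (rad/s): [2.22, 2.22, 2.79, 3.14, 3.14, 3.14].

### API

Orientations are given as a rotation vector (axis times angle).
In Python, from plant import env, get_image, workorder, nets gives the robot as it stands.
- The arm moves only by the tool play_rows, never from a script. Its argument "rows" is a list of rows, each a list of 6 numbers: the shift along the world's x, y, z in cm, then the turn, a rotation vector about the world's x, y, z in rad. A call has exactly 5 rows; each row shifts and turns the commanded pose from where the row before left it; what a row does not reach is not made up. A row lasts 1/12 s, in which the tool goes at most 41.7 mm and 7.16 degrees, less where a joint would pass 70% of its speed; a pose out of reach is approached as far as the arm can. A call is refused whole if a number of a shift passes 4.17 or a number of a turn 0.125, either way. A call with a gripper value outside its range is refused whole. "fingers" is the closure, from 0 (fully open) to 1 (shut), set as the call begins (left out, the last holds). The fingers move at their own pace and stop on an object; "grip_force" is the grip in N (left out, the last holds). Time passes only in rows, so rows that do not move let the fingers close, or fill a call up. It gives the time, the measured TCP pose, the force and the opening at its end, in the units of the state.
- env.sense(): the state, without advancing time (a new reading comes with each control period).
- get_image(name): name is "side" or "top" or "wrist"; returns a dict with "img" (420x560x3 uint8, red, green, blue), "mtx" (3x3 intrinsics, pixels), "dist_coeffs" ([k1, k2, p1, p2, k3] as OpenCV has them; the pictures are not rectified), "R" (3x3) and "t" (3): a world point X has camera coordinates R X + t. Camera axes: x right, y down, z forward; pixel columns grow to the right and rows downward; lengths in mm; the calibration is good to about 2 mm. A picture is of the moment at which its call begins. There is no depth.
- workorder.finish_job(): hands the job in, once; it reports no verdict.
Trained networks look in the newest picture that a camera, given by its name, has taken for a name from the list of things; names that differ only in an ending like _2 or _b are one class to them, and where a whole thing is asked for, a point or a joint stands for the part that bears it (a point fixed in the world has none). Each returns a list of dicts, best first, with "p" (0 to 1); they miss things now and then, are a little off and sometimes report something else, mostly with a low value. They report only what shows in the picture. A call takes as long as a camera call. They do not tell look-alikes from the thing itself.
- nets.silhouettes(name, camera): "pixels" (420x560 bool, what is visible of it) and "location" ([column, row] in pixels, amid what is visible of it).
- nets.spot_point(name, camera): "location" ([column, row] in pixels: a listed point, or the origin of a listed thing).
The state is a dict: "clock": time; "joint_positions": joint angles; "dq": joint speeds; "tau": joint torques, N m; "tcp_pos": TCP position; "ee_rot": TCP orientation; "contact_force": force on the tool from outside, world axes, zero at the start; "ft_torque": the same for the moment, N m; "grip_width": finger opening in mm.
Only numpy, scipy, OpenCV 4.12 (cv2) and the standard library are available. Lean on these libraries where they do the work, as an engineer would, in place of code of your own. Each camera call takes 0.05 s, during which the arm holds its last target.

### The job

One of the three identical covers on the topping station is not seated and rocks. Going from left to right as seen from the robot, press each cover with the fingertips to find the one that rocks, then push that one sideways until it drops into its well, so that all three lie flat and fully home. Do not lift any cover, and leave the jar, beaker and spatula where they are.

Things in the scene. Friction and masses are not known exactly. Their poses are not given: they have to be found in the camera images.
- station: low steel topping station fixed on the counter, 190 mm (its x) by 460 mm (its y), flat aluminium deck 75 mm above the counter. Origin: centre of its underside; y points along the row of wells to the left, z up
- well_1 (a point): centre of the mouth of the left well as seen from the robot, at deck height (75 mm above the counter); round hole 68 mm across in the 12 mm deck, wells 140 mm apart on the deck's long centre line
- well_2 (a point): centre of the mouth of the middle well as seen from the robot, at deck height (75 mm above the counter); round hole 68 mm across in the 12 mm deck, wells 140 mm apart on the deck's long centre line
- well_3 (a point): centre of the mouth of the right well as seen from the robot, at deck height (75 mm above the counter); round hole 68 mm across in the 12 mm deck, wells 140 mm apart on the deck's long centre line
- cover_1: one of three identical loose steel covers (which lies at which well varies): disc 110 mm across, 4 mm thick; below it a round plug 64 mm across, 5 mm deep; on top a neck 12 mm across, 8 mm high, then a black knob 24 mm across, 16 mm high (its top 28 mm above the disc's underside). About 0.3 kg. Origin: centre of the disc's underside; z up through the knob
- cover_2: identical to cover_1. A seated cover has its plug in the well, lies flat on the deck and does not give. The unseated one (any of the three) stands 6 to 9 mm off its well's centre in any direction, the plug caught on the well's edge: it leans about 4 degrees, high on the side it is displaced to, and rocks: pressed lightly there (under 2 N) it gives about 3 mm and comes level; let go, it leans back
- cover_3: identical to cover_1. The unseated cover, pushed sideways back to its well's centre (1 to 3 N, e.g. with the outside of the shut fingers against the knob), drops in by itself and then lies flat; pushed on hard after that, it tips up again. Origin as cover_1
- jar: closed glass jar, 64 mm across, 100 mm high, stands beyond the station's left end; origin at the centre of its underside; to be left alone
- beaker: open steel beaker, 76 mm across, 85 mm high, stands beyond the station's right end; origin at the centre of its underside; to be left alone
- spatula: spatula lying on the counter along the station's far side; to be left alone
Not all that is in view belongs to the job. Leave any brown look-alike of the cover_2 alone. What is shaped like the cover_1 but blue is not meant.

How it is judged:
By the outcome, as a careful person would: the job done as asked, in the order asked, and still so for the second after the job is handed in, with the robot touching nothing.
It also fails if it takes over 58 s, if anything falls off the work surface, if the arm or the gripper's body presses on something with over 40 N, if the wrist force passes 120 N, or if a joint passes its speed limit or range.

## Working session

There is one attempt and no reset: what is moved stays moved. The work goes in short steps, Python scripts to look and compute and a tool call to move; the robot and the scene stay as the last step left them, time stands still between calls to the robot, and variables do not carry over. Pictures are saved under pics/ and viewed, and the job is handed in when it is done.

Besides the shell and the picture viewer there is one more tool, called after "Call:" by a JSON object that holds its "op" and its "data". play_rows: Moves the arm, as the interface text tells. Its arguments: {"type":"object","properties":{"rows":{"type":"array","items":{"type":"array","items":{"type":"number"}}},"fingers":{"type":"number"},"grip_force":{"type":"number"}},"required":["rows"]}

```bash
mkdir -p pics; ls; python3 - <<'E'
from plant import env,get_image,workorder,nets
import cv2
s=env.sense()
for k,v in s.items(): print(k,v)
for n in ("side","top","wrist"):
    g=get_image(n); cv2.imwrite(f"pics/{n}0.png",g["img"][:,:,::-1]); print(n,g["R"],g["t"],g["mtx"],g["dist_coeffs"])
E
```

```text
pics
clock 0.0
joint_positions [-1.38459575e+00  2.59176003e-01  2.07705794e-02  1.33370883e+00
  4.21253537e-06  1.41818143e+00]
dq [-0.00087192  0.00151444 -0.0004866  -0.00056051 -0.00061611  0.00094883]
tau [ 8.00978105e-04 -5.55635834e+01  3.44523597e+01  1.36515603e-02
 -1.71461297e-04  1.74423537e-06]
tcp_pos [ 182.74520374 -518.48469349  252.67842006]
ee_rot [-1.34970762  0.95674142 -0.95517867]
contact_force [0.15063861 0.04676027 0.11242859]
ft_torque [-0.05030235  0.00188471 -0.0014173 ]
grip_width 85.64111131393105
side [[-0.84410203 -0.53579657 -0.02034188]
 [-0.32528485  0.54188038 -0.77495511]
 [ 0.42624115 -0.64752428 -0.63168884]] [453.06902098 242.81171998 898.20479529] [[440.03789268   0.         279.35945412]
 [  0.         440.03789268 220.03532359]
 [  0.           0.           1.        ]] [-0.05964551  0.          0.          0.          0.        ]
top [[ 0.03212315 -0.99947911  0.0030999 ]
 [-0.97720008 -0.03205807 -0.20988636]
 [ 0.20987641  0.00371299 -0.97772087]] [  6.61761807 553.92061242 881.42817986] [[393.97037174   0.         278.01575479]
 [  0.         393.97037174 209.01041896]
 [  0.           0.           1.        ]] [-0.09365968  0.          0.          0.          0.        ]
wrist [[ 0.33242806 -0.9431273  -0.00157368]
 [-0.90464839 -0.3193361   0.28219807]
 [-0.26665124 -0.09238692 -0.95935487]] [-549.96723597  -35.93918486  378.8162822 ] [[329.31939597   0.         275.69564021]
 [  0.         329.31939597 209.95686755]
 [  0.           0.           1.        ]] [-0.04526252  0.          0.          0.          0.        ]
```

View pics/side0.png

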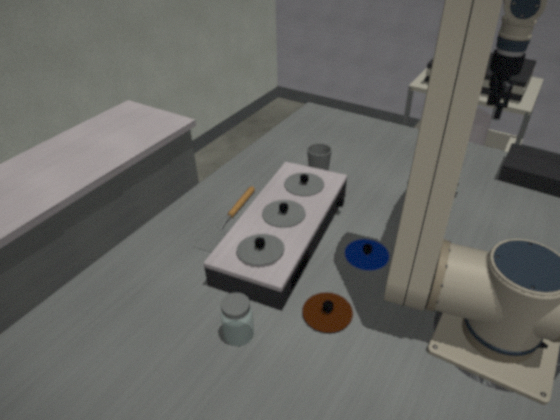

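View pics/top0.png

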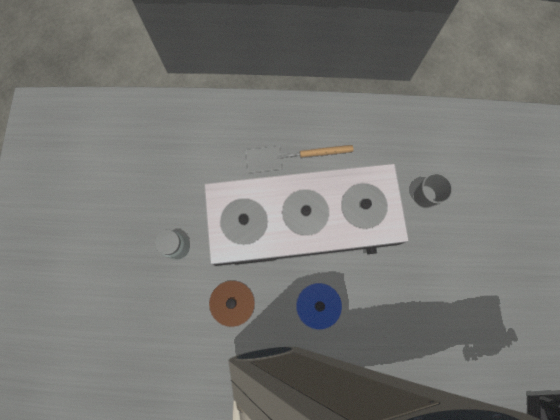

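View pics/wrist0.png

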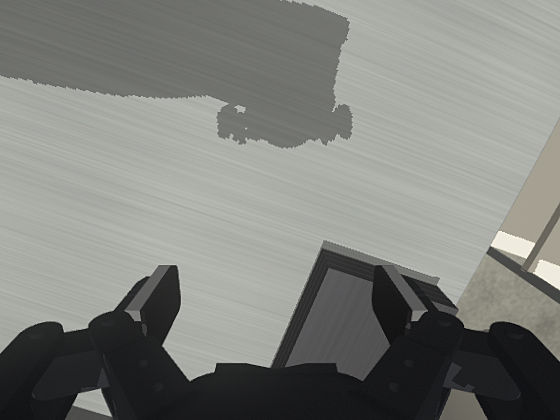

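```bash
cat > h.py <<'E'
from plant import env,get_image,workorder,nets
import cv2,numpy as np
from scipy.spatial.transform import Rotation as Ro
def ray(g,px):
    u=cv2.undistortPoints(np.array([[px]],float),g["mtx"],np.array(g["dist_coeffs"]))[0,0]
    R=np.array(g["R"]);t=np.array(g["t"])
    return -R.T@t, R.T@np.array([u[0],u[1],1.])
def atz(g,px,z):
    c,d=ray(g,px); return c+d*(z-c[2])/d[2]
def proj(g,X):
    R=np.array(g["R"]);t=np.array(g["t"])
    return cv2.projectPoints(np.array(X,float).reshape(-1,1,3),cv2.Rodrigues(R)[0],t,g["mtx"],np.array(g["dist_coeffs"]))[0].reshape(-1,2)
E
python3 - <<'E'
from h import *
s=env.sense(); print(Ro.from_rotvec(s["ee_rot"]).as_matrix().round(3))
zs={"station":0,"well_1":75,"cover_1":75,"jar":0,"beaker":0}
for c in ("top","side"):
  g=get_image(c)
  for n in ("station","well_1","well_2","well_3","cover_1","jar","beaker"):
    for d in nets.spot_point(n,c):
      print(c,n,round(d["p"],2),np.round(d["location"],1),atz(g,d["location"],zs.get(n,75)).round(1))
  for d in nets.silhouettes("cover_1",c):
      print(c,"sil",round(d["p"],2),np.round(d["location"],1),d["pixels"].sum())
E
```

```text
[[ 0.332 -0.     0.943]
 [-0.943  0.001  0.332]
 [-0.001 -1.     0.   ]]
top cover_1 0.95 [305.9 211.6] [545.9 -41.   75. ]
top cover_1 0.93 [362.1 204. ] [ 568.5 -173.6   75. ]
top cover_1 0.71 [232.5 301. ] [335.4 119.9  75. ]
top cover_1 0.66 [317.  306.1] [330.3 -70.   75. ]
top cover_1 0.57 [243.5 217.6] [526.8 104.4  75. ]
top jar 0.78 [179.  248.3] [457.5 269.1   0. ]
top jar 0.51 [306.2 212.5] [559.3 -46.9   0. ]
top sil 0.91 [318.5 306.2] 1633
top sil 0.87 [363.3 206. ] 1559
top sil 0.81 [230.4 305.1] 1637
top sil 0.77 [246.7 219.9] 1701
top sil 0.64 [306.4 212.6] 1574
side station 0.2 [263.  249.9] [565.9  31.8  -0. ]
side well_1 0.75 [257.2 246.1] [536.8  92.9  75. ]
side well_1 0.68 [303.4 181.3] [ 578.  -192.5   75. ]
side well_1 0.67 [279.8 212.8] [558.6 -39.3  75. ]
side well_2 0.75 [257.2 246.1] [536.8  92.9  75. ]
side well_2 0.68 [303.4 181.3] [ 578.  -192.5   75. ]
side well_2 0.67 [279.8 212.8] [558.6 -39.3  75. ]
side well_3 0.75 [257.2 246.1] [536.8  92.9  75. ]
side well_3 0.68 [303.4 181.3] [ 578.  -192.5   75. ]
side well_3 0.67 [279.8 212.8] [558.6 -39.3  75. ]
side cover_1 0.94 [367.2 256.9] [304.9  -5.2  75. ]
side cover_1 0.92 [326.1 312.5] [310.2 182.   75. ]
side cover_1 0.77 [260.  251.2] [521.5 103.8  75. ]
side cover_1 0.68 [282.  211.5] [556.6 -46.7  75. ]
side jar 0.78 [238.6 331.4] [469.  267.3   0. ]
side beaker 0.8 [318.9 172.4] [ 615.1 -357.2    0. ]
side sil 0.91 [304.6 184.8] 758
side sil 0.86 [367.  255.2] 1118
side sil 0.85 [326.1 312.8] 1602
side sil 0.81 [281.2 214.5] 957
side sil 0.59 [261.4 253.6] 1168
```

Call:
{"op": "play_rows", "data": {"rows": [[2.1, 3.25, 0, 0, 0, -0.013], [2.1, 3.25, 0, 0, 0, -0.013], [2.1, 3.25, 0, 0, 0, -0.013], [2.1, 3.25, 0, 0, 0, -0.013], [2.1, 3.25, 0, 0, 0, -0.013]], "fingers": 1}}

```text
clock: 1.47
tcp_pos: [288.3, -354.7, 253.3]
ee_rot: [-1.326, 1.006, -1.006]
contact_force: [0.8, -0.8, 0.0]
grip_width: 25.2
```

Call:
{"op": "play_rows", "data": {"rows": [[2.1, 3.25, 0, 0, 0, -0.013], [2.1, 3.25, 0, 0, 0, -0.013], [2.1, 3.25, 0, 0, 0, -0.013], [2.1, 3.25, 0, 0, 0, -0.013], [2.1, 3.25, 0, 0, 0, -0.013]]}}

```text
clock: 1.88
tcp_pos: [393.4, -192.0, 253.6]
ee_rot: [-1.3, 1.054, -1.055]
contact_force: [0.8, -0.7, -0.2]
grip_width: 0.1
```

Call:
{"op": "play_rows", "data": {"rows": [[2.1, 3.25, 0, 0, 0, -0.013], [2.1, 3.25, 0, 0, 0, -0.013], [2.1, 3.25, 0, 0, 0, -0.013], [2.1, 3.25, 0, 0, 0, -0.013], [2.1, 3.25, 0, 0, 0, -0.013]]}}

```text
clock: 2.3
tcp_pos: [498.5, -29.3, 253.5]
ee_rot: [-1.273, 1.102, -1.103]
contact_force: [0.6, -1.5, -0.0]
grip_width: -0.1
```

```bash
python3 - <<'E'
from h import *
s=env.sense(); print(s["clock"],s["tcp_pos"],s["contact_force"],s["grip_width"]);print(Ro.from_rotvec(s["ee_rot"]).as_matrix().round(3))
g=get_image("wrist"); cv2.imwrite("pics/w1.png",g["img"][:,:,::-1])
import pickle; pickle.dump(g,open("w1.pkl","wb"))
for n in ("well_1","cover_1"):
    for d in nets.spot_point(n,"wrist"):
      print(n,round(d["p"],2),np.round(d["location"],1),atz(g,d["location"],75).round(1))
E
```

```text
2.3 [498.48789615 -29.25532655 253.52719414] [ 0.56029352 -1.51528653 -0.01977622] -0.056333299904392155
[[ 0.143  0.001  0.99 ]
 [-0.99  -0.     0.143]
 [ 0.    -1.     0.001]]
cover_1 0.84 [450.6 142.3] [ 569.2 -179.2   75. ]
cover_1 0.83 [133.4 287.3] [380.6 101.   75. ]
cover_1 0.73 [295.1 141. ] [549.4 -39.8  75. ]
cover_1 0.56 [131. 150.] [520.8 106.   75. ]
```

View pics/w1.png

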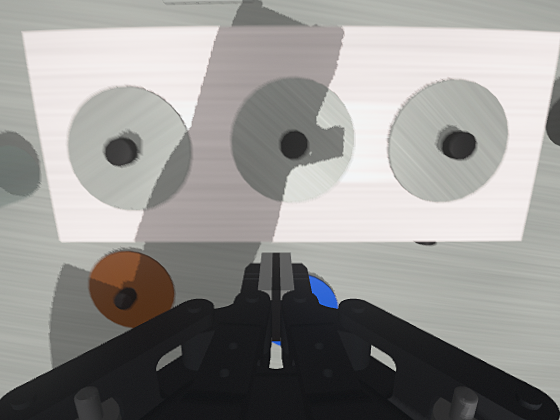

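```bash
cat > fit.py <<'E'
from h import *
import pickle
from scipy.optimize import least_squares
g=pickle.load(open("w1.pkl","rb")); im=g["img"]
gray=cv2.cvtColor(im,cv2.COLOR_RGB2GRAY)
cs=np.array([[23,32],[557,28],[522,241],[61,241]],np.float32).reshape(-1,1,2)
cv2.cornerSubPix(gray,cs,(6,6),(-1,-1),(3,50,.01)); print(cs.reshape(-1,2))
px=cs.reshape(-1,2)
m=np.array([[95,230],[95,-230],[-95,-230],[-95,230]])
def W(p,q): 
    c,s=np.cos(p[2]),np.sin(p[2]); q=np.atleast_2d(q); return np.c_[p[0]+c*q[:,0]-s*q[:,1],p[1]+s*q[:,0]+c*q[:,1]]
pts=np.array([atz(g,p,75) for p in px])[:,:2]; print(pts.round(1))
r=least_squares(lambda p:(W(p,m)-pts).ravel(),[548,-35,.1]); print("station",r.x,r.fun.round(1))
wells=W(r.x,[[0,140],[0,0],[0,-140]]); print("wells",wells.round(1))
o=cv2.resize(im,None,fx=1.4,fy=1.4)[:,:,::-1].copy()
th=np.linspace(0,2*np.pi,200)
for w in wells:
    for rad,z,col in((55,79,(0,0,255)),(12,103,(0,255,0)),):
        c=proj(g,np.c_[w[0]+rad*np.cos(th),w[1]+rad*np.sin(th),0*th+z])
        cv2.polylines(o,[np.round(c*1.4+.2).astype(int)],True,col,1)
cv2.imwrite("pics/ov1.png",o)
# knobs
for i,w in enumerate(wells):
    kp=proj(g,[w[0],w[1],95])[0]
    x0,y0=(kp-30).astype(int); sub=im[y0:y0+60,x0:x0+60].max(2)
    n,l,st,ce=cv2.connectedComponentsWithStats((sub<60).astype(np.uint8))
    k=1+np.argmax(st[1:,4]); print(i+1,"knob px",ce[k]+[x0,y0],st[k],"expected centre",kp)
E
python3 fit.py
```

```text
[[ 21.49986   31.267963]
 [558.3432    31.766954]
 [520.73706  240.29857 ]
 [ 59.664284 241.36356 ]]
[[ 608.9  203.9]
 [ 674.8 -247.9]
 [ 487.2 -278.5]
 [ 420.6  175.9]]
station [ 5.47882907e+02 -3.66473826e+01  1.46619852e-01] [-0.6  0.9  0.7 -2.4  0.3  0.4 -0.3  1.1]
wells [[ 527.4  101.9]
 [ 547.9  -36.6]
 [ 568.3 -175.1]]
1 knob px [124.65240642 149.22459893] [ 10  23  31  27 187] expected centre [126.09229112 145.36741608]
2 knob px [293.43816254 144.3639576 ] [ 19  17  26  28 566] expected centre [292.41849806 144.210738  ]
3 knob px [458.65606936 144.66184971] [ 15  18  34  27 692] expected centre [457.7411601  144.61134344]
```

View pics/ov1.png

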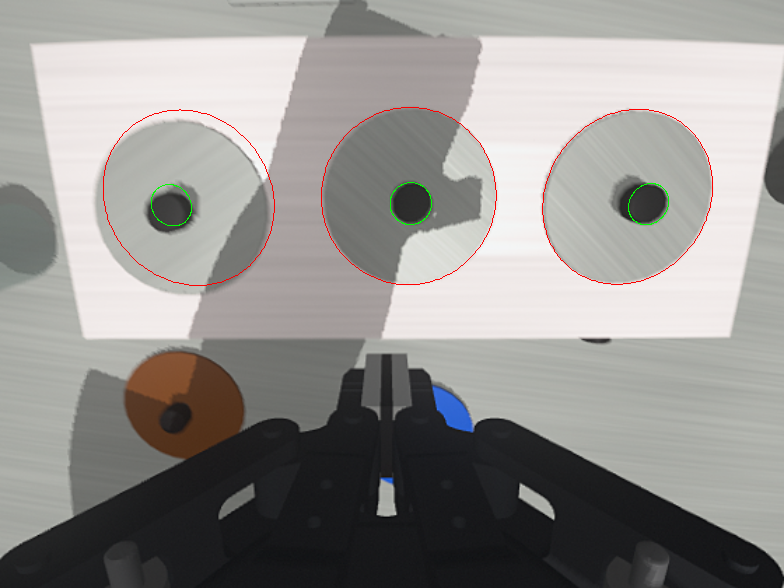

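```bash
cat > fit2.py <<'E'
from fit import *
th=np.linspace(0,2*np.pi,72,endpoint=False)
G=cv2.GaussianBlur(gray,(0,0),.8).astype(float)
def rim(d,w):
    a=np.arctan2(d[1],d[0]); t=np.radians(4) if np.hypot(*d)>3 else 0
    ax=np.array([np.sin(a),-np.cos(a),0]) # raise side a
    R=Ro.from_rotvec(ax*t).as_matrix()
    c=np.array([w[0]+d[0],w[1]+d[1],75+55*np.sin(t)])
    return (R@np.c_[55*np.cos(th),55*np.sin(th),0*th+4].T).T+c, (R@[0,0,28])+c
for i,w in enumerate(wells):
    d=np.array([-6.,1.]) if i==0 else np.zeros(2)
    for it in range(4):
        P,_=rim(d,w); q=proj(g,P); cen=q.mean(0)
        obs=[];ok=[]
        for k in range(72):
            n=(q[k]-cen)/np.linalg.norm(q[k]-cen)
            s=np.arange(-7,7.1,.25); v=cv2.remap(G.astype(np.float32),(q[k,0]+s*n[0]).astype(np.float32)[None],(q[k,1]+s*n[1]).astype(np.float32)[None],1)[0]
            gr=np.gradient(v); j=np.argmax(gr); 
            ok.append(gr[j]>2 ); obs.append(q[k]+s[j]*n)
        obs=np.array(obs);ok=np.array(ok)
        f=lambda d:(proj(g,rim(d,w)[0])-obs)[ok]
        def res(d):
            P=proj(g,rim(d,w)[0]); n=P-P.mean(0); n/=np.linalg.norm(n,axis=1)[:,None]
            return (((P-obs)*n).sum(1))[ok]
        r2=least_squares(res,d if i==0 else [0.5,0.5],loss="soft_l1",diff_step=.01); d=r2.x
    print(i+1,"disp",d.round(2),np.hypot(*d).round(2),"rms",np.median(abs(res(d))).round(2),ok.sum(),"knobtop px",proj(g,rim(d,w)[1])[0].round(1))
E
python3 fit2.py | tail -3
```

```text
1 disp [-6.06  2.44] 6.53 rms 0.49 72 knobtop px [117.6 151.7]
2 disp [-0.24 -0.99] 1.02 rms 0.77 57 knobtop px [294.1 145.6]
3 disp [-0.07  0.62] 0.63 rms 0.52 72 knobtop px [462.1 145.5]
```

Call:
{"op": "play_rows", "data": {"rows": [[-0.3, 3.0, -2.3, 0, 0, 0], [-0.3, 3.0, -2.3, 0, 0, 0], [-0.3, 3.0, -2.3, 0, 0, 0], [-0.3, 3.0, -2.3, 0, 0, 0], [-0.25, 2.8, -2.3, 0, 0, 0]]}}

```text
clock: 2.87
tcp_pos: [482.7, 117.0, 137.6]
ee_rot: [-1.273, 1.103, -1.104]
contact_force: [0.2, -0.9, 0.2]
grip_width: 0.0
```

Call:
{"op": "play_rows", "data": {"rows": [[0, 0, -1.0, 0, 0, 0], [0, 0, -0.5, 0, 0, 0], [0, 0, -0.3, 0, 0, 0], [0, 0, -0.1, 0, 0, 0], [0, 0, 0, 0, 0, 0]]}}

```text
clock: 3.28
tcp_pos: [483.8, 115.7, 119.9]
ee_rot: [-1.272, 1.103, -1.104]
contact_force: [0.3, 0.1, 0.4]
grip_width: -0.1
```

```bash
python3 - <<'E'
from h import *
s=env.sense(); print(s["clock"],s["tcp_pos"],s["contact_force"])
g=get_image("wrist"); cv2.imwrite("pics/w2.png",g["img"][:,:,::-1])
E
```

```text
3.2833 [483.80352465 115.66842047 119.86315061] [0.25564278 0.1129766  0.38688081]
```

View pics/w2.png

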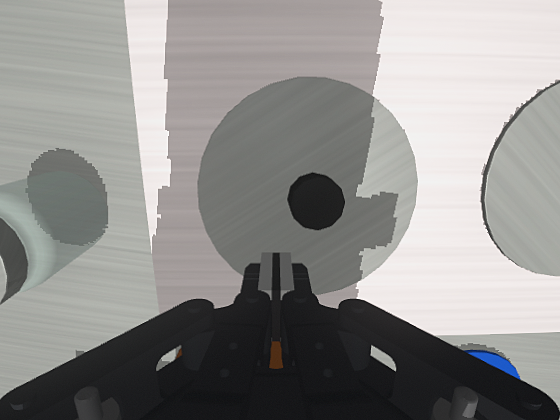

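Call:
{"op": "play_rows", "data": {"rows": [[0, 0, -0.4, 0, 0, 0], [0, 0, -0.3, 0, 0, 0], [0, 0, -0.2, 0, 0, 0], [0, 0, -0.1, 0, 0, 0], [0, 0, 0, 0, 0, 0]]}}

```text
clock: 3.75
tcp_pos: [483.2, 116.7, 109.0]
ee_rot: [-1.274, 1.103, -1.102]
contact_force: [-0.2, 0.2, -0.1]
grip_width: 0.3
```

Call:
{"op": "play_rows", "data": {"rows": [[0, 0, -0.05, 0, 0, 0], [0, 0, -0.05, 0, 0, 0], [0, 0, 0, 0, 0, 0], [0, 0, 0, 0, 0, 0], [0, 0, 0, 0, 0, 0]]}}

```text
clock: 4.17
tcp_pos: [483.3, 116.8, 108.3]
ee_rot: [-1.274, 1.103, -1.103]
contact_force: [0.5, 0.7, 0.2]
grip_width: 0.1
```

Call:
{"op": "play_rows", "data": {"rows": [[0, 0, -0.05, 0, 0, 0], [0, 0, -0.05, 0, 0, 0], [0, 0, 0, 0, 0, 0], [0, 0, 0, 0, 0, 0], [0, 0, 0, 0, 0, 0]]}}

```text
clock: 4.58
tcp_pos: [483.2, 116.8, 107.3]
ee_rot: [-1.274, 1.103, -1.102]
contact_force: [-1.9, 1.5, 2.4]
grip_width: -0.2
```

Call:
{"op": "play_rows", "data": {"rows": [[0, 0, -0.05, 0, 0, 0], [0, 0, -0.05, 0, 0, 0], [0, 0, 0, 0, 0, 0], [0, 0, 0, 0, 0, 0], [0, 0, 0, 0, 0, 0]]}}

```text
clock: 5.0
tcp_pos: [483.3, 116.8, 106.3]
ee_rot: [-1.274, 1.103, -1.103]
contact_force: [-0.7, 0.5, 1.2]
grip_width: 0.2
```

Call:
{"op": "play_rows", "data": {"rows": [[0, 0, -0.05, 0, 0, 0], [0, 0, -0.05, 0, 0, 0], [0, 0, 0, 0, 0, 0], [0, 0, 0, 0, 0, 0], [0, 0, 0, 0, 0, 0]]}}

```text
clock: 5.42
tcp_pos: [483.3, 116.8, 106.0]
ee_rot: [-1.273, 1.102, -1.103]
contact_force: [-3.8, 0.4, 10.0]
grip_width: 0.3
```

Call:
{"op": "play_rows", "data": {"rows": [[0, 0, -0.05, 0, 0, 0], [0, 0, -0.03, 0, 0, 0], [0, 0, 0, 0, 0, 0], [0, 0, 0, 0, 0, 0], [0, 0, 0, 0, 0, 0]]}}

```text
clock: 5.83
tcp_pos: [483.2, 116.8, 105.8]
ee_rot: [-1.273, 1.102, -1.103]
contact_force: [-6.6, 0.1, 18.8]
grip_width: 0.0
```

Call:
{"op": "play_rows", "data": {"rows": [[0, 0, 0.1, 0, 0, 0], [0, 0, 0.2, 0, 0, 0], [0, 0, 0.5, 0, 0, 0], [0, 0, 0.7, 0, 0, 0], [0, 0, 0, 0, 0, 0]]}}

```text
clock: 6.25
tcp_pos: [483.9, 116.7, 120.7]
ee_rot: [-1.273, 1.101, -1.104]
contact_force: [-0.1, 0.8, -0.1]
grip_width: -0.1
```

```bash
python3 - <<'E'
from h import *
s=env.sense(); print(s["clock"],s["tcp_pos"],s["contact_force"])
g=get_image("wrist"); cv2.imwrite("pics/w3.png",g["img"][:,:,::-1])
E
```

```text
6.25 [483.93316971 116.74427882 120.71368499] [-0.13097864  0.84009855 -0.07698796]
```

View pics/w3.png

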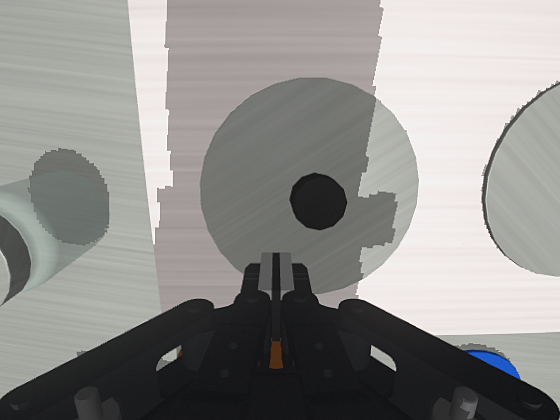

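Call:
{"op": "play_rows", "data": {"rows": [[0.4, -3.2, 1.5, 0, 0, 0], [0.5, -3.2, 0, 0, 0, 0], [0.5, -3.2, 0, 0, 0, 0], [0.5, -3.2, 0, 0, 0, 0], [0.5, -3.1, -1.5, 0, 0, 0]]}}

```text
clock: 6.72
tcp_pos: [508.6, -44.1, 121.4]
ee_rot: [-1.272, 1.099, -1.105]
contact_force: [1.2, -0.7, 0.1]
grip_width: 0.3
```

Call:
{"op": "play_rows", "data": {"rows": [[0, 0, -0.6, 0, 0, 0], [0, 0, -0.5, 0, 0, 0], [0, 0, -0.3, 0, 0, 0], [0, 0, -0.2, 0, 0, 0], [0, 0, 0, 0, 0, 0]]}}

```text
clock: 7.13
tcp_pos: [507.1, -41.2, 103.3]
ee_rot: [-1.274, 1.102, -1.101]
contact_force: [0.1, 0.1, -0.2]
grip_width: -0.1
```

Call:
{"op": "play_rows", "data": {"rows": [[0, 0, -0.1, 0, 0, 0], [0, 0, -0.05, 0, 0, 0], [0, 0, -0.05, 0, 0, 0], [0, 0, 0, 0, 0, 0], [0, 0, 0, 0, 0, 0]]}}

```text
clock: 7.55
tcp_pos: [507.3, -42.1, 101.6]
ee_rot: [-1.274, 1.102, -1.103]
contact_force: [-0.1, -0.3, -0.1]
grip_width: -0.1
```

Call:
{"op": "play_rows", "data": {"rows": [[0, 0, -0.05, 0, 0, 0], [0, 0, -0.05, 0, 0, 0], [0, 0, 0, 0, 0, 0], [0, 0, 0, 0, 0, 0], [0, 0, 0, 0, 0, 0]]}}

```text
clock: 7.97
tcp_pos: [507.4, -42.2, 101.1]
ee_rot: [-1.273, 1.102, -1.103]
contact_force: [-2.3, 1.3, 6.9]
grip_width: -0.4
```

Call:
{"op": "play_rows", "data": {"rows": [[0, 0, -0.05, 0, 0, 0], [0, 0, 0, 0, 0, 0], [0, 0, 0, 0, 0, 0], [0, 0, 0, 0, 0, 0], [0, 0, 0, 0, 0, 0]]}}

```text
clock: 8.38
tcp_pos: [507.4, -42.2, 101.0]
ee_rot: [-1.273, 1.102, -1.103]
contact_force: [-3.6, 2.1, 11.8]
grip_width: -0.0
```

Call:
{"op": "play_rows", "data": {"rows": [[0, 0, 0.5, 0, 0, 0], [0, 0, 1.5, 0, 0, 0], [0.4, -2.5, 1.5, 0, 0, 0], [0.5, -3.5, 0, 0, 0, 0], [0.5, -3.5, 0, 0, 0, 0]]}}

```text
clock: 8.8
tcp_pos: [521.9, -138.0, 136.3]
ee_rot: [-1.274, 1.099, -1.103]
contact_force: [1.4, 0.1, -0.9]
grip_width: -0.2
```

Call:
{"op": "play_rows", "data": {"rows": [[0.5, -3.4, -0.5, 0, 0, 0], [0.2, -1, -1.5, 0, 0, 0], [0, 0, -0.7, 0, 0, 0], [0, 0, -0.4, 0, 0, 0], [0, 0, 0, 0, 0, 0]]}}

```text
clock: 9.22
tcp_pos: [527.5, -180.3, 103.0]
ee_rot: [-1.274, 1.105, -1.101]
contact_force: [-0.4, 0.5, -0.4]
grip_width: 0.0
```

Call:
{"op": "play_rows", "data": {"rows": [[0, 0, -0.1, 0, 0, 0], [0, 0, -0.05, 0, 0, 0], [0, 0, 0, 0, 0, 0], [0, 0, 0, 0, 0, 0], [0, 0, 0, 0, 0, 0]]}}

```text
clock: 9.63
tcp_pos: [528.5, -180.9, 102.9]
ee_rot: [-1.274, 1.102, -1.103]
contact_force: [0.2, -0.1, -0.4]
grip_width: 0.1
```

Call:
{"op": "play_rows", "data": {"rows": [[0, 0, -0.1, 0, 0, 0], [0, 0, 0, 0, 0, 0], [0, 0, 0, 0, 0, 0], [0, 0, 0, 0, 0, 0], [0, 0, 0, 0, 0, 0]]}}

```text
clock: 10.05
tcp_pos: [528.3, -181.3, 101.5]
ee_rot: [-1.274, 1.103, -1.103]
contact_force: [-0.3, 0.2, -0.3]
grip_width: -0.0
```

Call:
{"op": "play_rows", "data": {"rows": [[0, 0, -0.1, 0, 0, 0], [0, 0, 0, 0, 0, 0], [0, 0, 0, 0, 0, 0], [0, 0, 0, 0, 0, 0], [0, 0, 0, 0, 0, 0]]}}

```text
clock: 10.47
tcp_pos: [528.4, -181.3, 101.1]
ee_rot: [-1.274, 1.102, -1.103]
contact_force: [-1.9, 0.3, 6.4]
grip_width: -0.2
```

Call:
{"op": "play_rows", "data": {"rows": [[0, 0, -0.05, 0, 0, 0], [0, 0, 0, 0, 0, 0], [0, 0, 0, 0, 0, 0], [0, 0, 0, 0, 0, 0], [0, 0, 0, 0, 0, 0]]}}

```text
clock: 10.88
tcp_pos: [528.4, -181.3, 101.1]
ee_rot: [-1.274, 1.102, -1.104]
contact_force: [-3.4, 0.7, 11.1]
grip_width: 0.0
```

Call:
{"op": "play_rows", "data": {"rows": [[0, 0, 0.5, 0, 0, 0], [0, 0, 2.0, 0, 0, 0], [-0.5, 1.8, 2.5, 0, 0, 0], [-0.7, 3.5, 1.5, 0, 0, 0], [-0.7, 3.8, 1.0, 0, 0, 0]]}}

```text
clock: 11.3
tcp_pos: [509.7, -90.6, 176.6]
ee_rot: [-1.272, 1.103, -1.106]
contact_force: [0.8, 0.5, -0.1]
grip_width: -0.0
```

Call:
{"op": "play_rows", "data": {"rows": [[-0.9, 4.0, 0, 0, 0, 0], [-0.9, 4.0, 0, 0, 0, 0], [-0.9, 4.0, 0, 0, 0, 0], [-0.8, 4.0, 0, 0, 0, 0], [-0.6, 4.0, 0, 0, 0, 0]]}}

```text
clock: 11.72
tcp_pos: [467.3, 111.5, 175.4]
ee_rot: [-1.273, 1.103, -1.103]
contact_force: [1.6, 0.7, -0.4]
grip_width: 0.5
```

Call:
{"op": "play_rows", "data": {"rows": [[0, 0, 0, 0, 0, 0], [0, 0, 0, 0, 0, 0], [0, 0, 0, 0, 0, 0], [0, 0, 0, 0, 0, 0], [0, 0, 0, 0, 0, 0]]}}

```text
clock: 12.13
tcp_pos: [468.7, 108.5, 174.9]
ee_rot: [-1.273, 1.104, -1.104]
contact_force: [1.0, -0.2, -0.3]
grip_width: -0.0
```

```bash
python3 - <<'E'
from h import *
import pickle
s=env.sense(); print(s["clock"],s["tcp_pos"],s["contact_force"],s["joint_positions"])
g=get_image("wrist"); cv2.imwrite("pics/w4.png",g["img"][:,:,::-1]); pickle.dump(g,open("w4.pkl","wb"))
g2=get_image("top"); pickle.dump(g2,open("t4.pkl","wb"))
E
```

```text
12.1333 [468.65244467 108.51779449 174.92051397] [ 1.02000825 -0.20764144 -0.34823532] [ 5.29682556e-02  1.80397193e-01 -2.87158340e-01  1.10335019e+00
 -1.70506279e-04  3.05289697e+00]
```

View pics/w4.png

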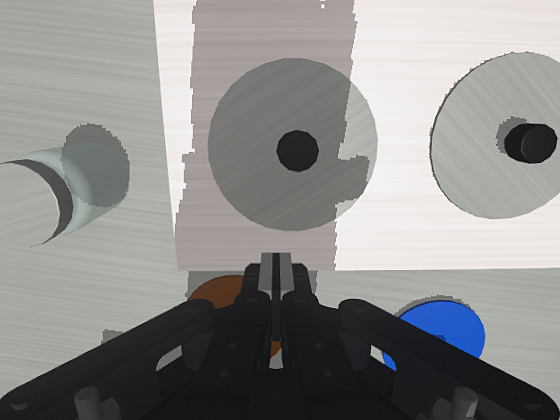

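```bash
cat > fit4.py <<'E'
from h import *
import pickle
from scipy.optimize import least_squares
g=pickle.load(open("w4.pkl","rb")); im=g["img"]; G=cv2.GaussianBlur(cv2.cvtColor(im,cv2.COLOR_RGB2GRAY),(0,0),.8).astype(np.float32)
samp=lambda x,y:cv2.remap(G,np.float32(x)[None],np.float32(y)[None],1)[0]
s=np.arange(-8,8.1,.25)
L=[];N=[]
for y in range(10,170,6):
    x0=155+(y-15)*21/235; v=samp(x0+s,0*s+y); L.append([x0+s[np.argmax(np.gradient(v))],y])
for x in range(345,400,4):
    v=samp(0*s+x,269+s); N.append([x,269+s[np.argmin(np.gradient(v))]])
Lw=np.array([atz(g,p,75) for p in L])[:,:2];Nw=np.array([atz(g,p,75) for p in N])[:,:2]
for n,P in(("L",Lw),("N",Nw)):
    vx,vy,x,y=cv2.fitLine(np.float32(P),cv2.DIST_HUBER,0,.01,.01).ravel(); print(n,x,y,np.degrees(np.arctan2(vy,vx)),)
a=0.1466
def well(p): return p
ex=np.array([np.cos(a),np.sin(a)]);ey=np.array([-np.sin(a),np.cos(a)])
u=np.median(Nw@ex)+95; v=np.median(Lw@ey)-90
w=u*ex+v*ey; print("well1 from edges",w.round(1),"std",np.std(Nw@ex).round(2),np.std(Lw@ey).round(2),"w1 estimate 527.4 101.9")
th=np.linspace(0,2*np.pi,90,endpoint=False)
def rim(q,t=4):
    d=q[:2]-w; b=np.arctan2(d[1],d[0]); R=Ro.from_rotvec(np.array([np.sin(b),-np.cos(b),0])*np.radians(t)).as_matrix()
    c=np.array([q[0],q[1],75+55*np.sin(np.radians(t))]); return (R@np.c_[55*np.cos(th),55*np.sin(th),0*th+4].T).T+c,R@[0,0,28]+c
def fit(q,t,sgn=1):
    for it in range(4):
        P=proj(g,rim(q,t)[0]); cen=P.mean(0); n=(P-cen)/np.linalg.norm(P-cen,axis=1)[:,None]
        ob=[];ok=[]
        for k in range(len(th)):
            gr=np.gradient(samp(P[k,0]+s*n[k,0],P[k,1]+s*n[k,1])); j=np.argmax(gr); ob.append(P[k]+s[j]*n[k]); ok.append(gr[j]>1.5 and 5<P[k,0]<550)
        ob=np.array(ob);ok=np.array(ok)
        def res(q):
            P=proj(g,rim(q,t)[0]); n=(P-cen)/np.linalg.norm(P-cen,axis=1)[:,None]; return ((P-ob)*n).sum(1)[ok]
        r=least_squares(res,q,loss="soft_l1",diff_step=1e-4); q=r.x
    return q,np.median(abs(res(q))),ok.sum()
for t in (0,4):
    q,m,n=fit(w+[-6,2],t); print("cover1",t,q.round(1),(q-w).round(1),m.round(2),n,proj(g,rim(q,t)[1])[0].round(1))
q,m,n=fit(w+140*np.array([np.sin(a),-np.cos(a)]),0); print("cover2",q.round(1),m,n,"well1 from cover2",(q-140*np.array([np.sin(a),-np.cos(a)])).round(1))
E
python3 fit4.py
```

```text
L 553.9554 194.6043 8.329585
N 441.20093 32.99679 -82.16605
well1 from edges [527.4  99.7] std 0.2 0.22 w1 estimate 527.4 101.9
cover1 0 [519.6 104.6] [-7.8  4.9] 0.64 90 [294.1 154. ]
cover1 4 [520.2 104.2] [-7.1  4.5] 1.01 90 [297.6 151.1]
cover2 [547.1 -37.3] 0.48140319532031395 60 well1 from cover2 [526.7 101.2]
```

Call:
{"op": "play_rows", "data": {"rows": [[0.2, 0.3, 0, 0, 0, 0.122], [0.2, 0.3, 0, 0, 0, 0.122], [0.2, 0.3, 0, 0, 0, 0.122], [0.2, 0.3, 0, 0, 0, 0.122], [0.2, 0.3, 0, 0, 0, 0.122]]}}

```text
clock: 12.65
tcp_pos: [478.6, 124.0, 174.9]
ee_rot: [-1.476, 0.635, -0.635]
contact_force: [-0.2, 0.2, 0.2]
grip_width: -0.0
```

Call:
{"op": "play_rows", "data": {"rows": [[0, 0, -0.8, 0, 0, 0.122], [0, 0, -0.8, 0, 0, 0.122], [0, 0, -0.8, 0, 0, 0.122], [0, 0, -0.8, 0, 0, 0], [0, 0, 0, 0, 0, 0]]}}

```text
clock: 13.07
tcp_pos: [477.8, 124.1, 141.5]
ee_rot: [-1.542, 0.359, -0.356]
contact_force: [1.1, -0.2, -0.5]
grip_width: 0.1
```

```bash
python3 - <<'E'
from h import *
s=env.sense(); print(s["clock"],s["tcp_pos"],s["contact_force"],s["joint_positions"].round(2));print(Ro.from_rotvec(s["ee_rot"]).as_matrix().round(3))
g=get_image("wrist"); cv2.imwrite("pics/w5.png",g["img"][:,:,::-1])
E
```

```text
13.0667 [477.75977376 124.06285565 141.5130737 ] [ 1.08573347 -0.18930492 -0.51695853] [ 0.08  0.23 -0.32  1.03 -0.    2.11]
[[ 0.898 -0.002  0.44 ]
 [-0.44  -0.     0.898]
 [-0.002 -1.    -0.001]]
```

View pics/w5.png

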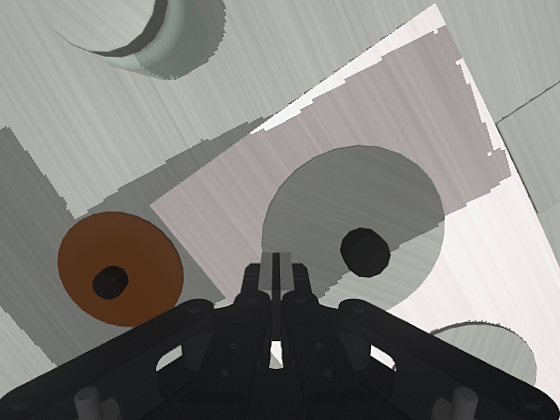

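Call:
{"op": "play_rows", "data": {"rows": [[0.1, 0, -1.0, 0, 0, 0], [0, 0, -1.0, 0, 0, 0], [0, 0, -0.6, 0, 0, 0], [0, 0, -0.3, 0, 0, 0], [0, 0, 0, 0, 0, 0]]}}

```text
clock: 13.53
tcp_pos: [479.0, 124.7, 113.3]
ee_rot: [-1.542, 0.355, -0.354]
contact_force: [-0.1, -0.8, 0.5]
grip_width: -0.1
```

Call:
{"op": "play_rows", "data": {"rows": [[0.36, -0.18, 0, 0, 0, 0], [0.36, -0.18, 0, 0, 0, 0], [0.18, -0.09, 0, 0, 0, 0], [0, 0, 0, 0, 0, 0], [0, 0, 0, 0, 0, 0]]}}

```text
clock: 13.95
tcp_pos: [488.5, 120.2, 114.1]
ee_rot: [-1.542, 0.354, -0.354]
contact_force: [0.2, -0.4, 0.2]
grip_width: 0.2
```

```bash
python3 - <<'E'
from h import *
s=env.sense(); print(s["clock"],s["tcp_pos"],s["contact_force"])
g=get_image("wrist"); cv2.imwrite("pics/w6.png",g["img"][:,:,::-1])
E
```

```text
13.95 [488.5332981  120.15519556 114.10943923] [ 0.17669781 -0.38791772  0.16354442]
```

View pics/w6.png

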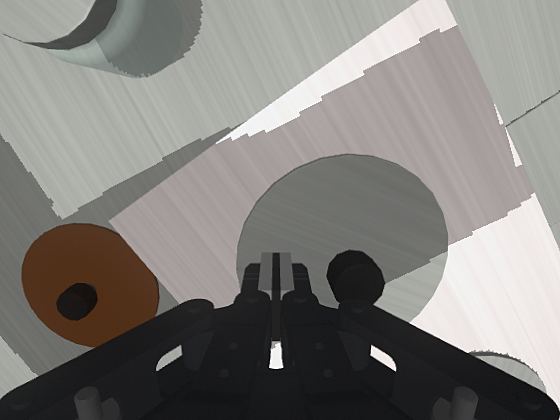

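Call:
{"op": "play_rows", "data": {"rows": [[0.09, -0.045, -0.2, 0, 0, 0], [0.18, -0.09, 0, 0, 0, 0], [0.09, -0.045, 0, 0, 0, 0], [0, 0, 0, 0, 0, 0], [0, 0, 0, 0, 0, 0]]}}

```text
clock: 14.42
tcp_pos: [491.9, 118.4, 112.0]
ee_rot: [-1.542, 0.354, -0.354]
contact_force: [-0.4, -1.1, -0.6]
grip_width: 0.1
```

Call:
{"op": "play_rows", "data": {"rows": [[0.09, -0.045, 0, 0, 0, 0], [0.09, -0.045, 0, 0, 0, 0], [0, 0, 0, 0, 0, 0], [0, 0, 0, 0, 0, 0], [0, 0, 0, 0, 0, 0]]}}

```text
clock: 14.83
tcp_pos: [493.7, 117.5, 112.0]
ee_rot: [-1.542, 0.354, -0.354]
contact_force: [-0.5, -0.4, -0.7]
grip_width: 0.1
```

Call:
{"op": "play_rows", "data": {"rows": [[0.09, -0.045, 0, 0, 0, 0], [0, 0, 0, 0, 0, 0], [0, 0, 0, 0, 0, 0], [0, 0, 0, 0, 0, 0], [0, 0, 0, 0, 0, 0]]}}

```text
clock: 15.25
tcp_pos: [494.6, 117.1, 112.0]
ee_rot: [-1.542, 0.354, -0.354]
contact_force: [-0.1, 0.5, 0.1]
grip_width: -0.0
```

Call:
{"op": "play_rows", "data": {"rows": [[0.09, -0.045, 0, 0, 0, 0], [0, 0, 0, 0, 0, 0], [0, 0, 0, 0, 0, 0], [0, 0, 0, 0, 0, 0], [0, 0, 0, 0, 0, 0]]}}

```text
clock: 15.67
tcp_pos: [495.5, 116.7, 112.0]
ee_rot: [-1.542, 0.354, -0.354]
contact_force: [0.1, 0.1, 0.7]
grip_width: 0.2
```

Call:
{"op": "play_rows", "data": {"rows": [[0.09, -0.045, 0, 0, 0, 0], [0, 0, 0, 0, 0, 0], [0.09, -0.045, 0, 0, 0, 0], [0, 0, 0, 0, 0, 0], [0, 0, 0, 0, 0, 0]]}}

```text
clock: 16.08
tcp_pos: [497.3, 115.7, 112.0]
ee_rot: [-1.542, 0.354, -0.354]
contact_force: [-0.5, 1.0, -0.6]
grip_width: 0.3
```

```bash
python3 - <<'E'
from h import *
s=env.sense(); print(s["clock"],s["tcp_pos"],s["contact_force"])
g=get_image("wrist"); cv2.imwrite("pics/w7.png",g["img"][:,:,::-1])
E
```

```text
16.0833 [497.32924756 115.74010067 111.96790857] [-0.50526065  0.9522795  -0.5828065 ]
```

View pics/w7.png

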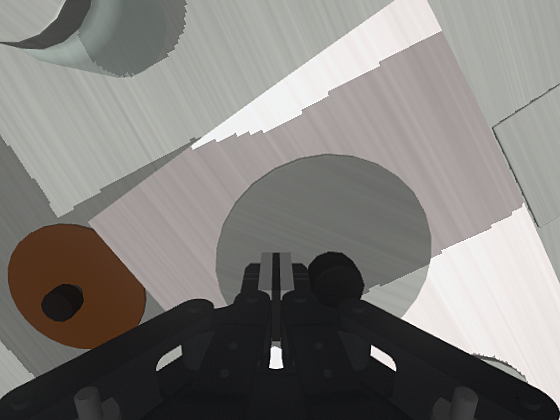

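Call:
{"op": "play_rows", "data": {"rows": [[0.09, -0.045, 0, 0, 0, 0], [0, 0, 0, 0, 0, 0], [0, 0, 0, 0, 0, 0], [0, 0, 0, 0, 0, 0], [0, 0, 0, 0, 0, 0]]}}

```text
clock: 16.55
tcp_pos: [498.2, 115.3, 112.0]
ee_rot: [-1.542, 0.354, -0.354]
contact_force: [-0.1, 0.1, -0.8]
grip_width: 0.2
```

Call:
{"op": "play_rows", "data": {"rows": [[0.09, -0.045, 0, 0, 0, 0], [0, 0, 0, 0, 0, 0], [0, 0, 0, 0, 0, 0], [0, 0, 0, 0, 0, 0], [0, 0, 0, 0, 0, 0]]}}

```text
clock: 16.97
tcp_pos: [499.0, 114.9, 111.9]
ee_rot: [-1.542, 0.354, -0.354]
contact_force: [-0.6, 1.2, 0.3]
grip_width: 0.6
```

Call:
{"op": "play_rows", "data": {"rows": [[0.09, -0.045, 0, 0, 0, 0], [0, 0, 0, 0, 0, 0], [0, 0, 0, 0, 0, 0], [0, 0, 0, 0, 0, 0], [0, 0, 0, 0, 0, 0]]}}

```text
clock: 17.38
tcp_pos: [500.0, 114.4, 111.9]
ee_rot: [-1.542, 0.354, -0.354]
contact_force: [0.5, 0.3, 0.1]
grip_width: -0.4
```

Call:
{"op": "play_rows", "data": {"rows": [[0.09, -0.045, 0, 0, 0, 0], [0, 0, 0, 0, 0, 0], [0, 0, 0, 0, 0, 0], [0, 0, 0, 0, 0, 0], [0, 0, 0, 0, 0, 0]]}}

```text
clock: 17.8
tcp_pos: [501.0, 113.9, 112.0]
ee_rot: [-1.542, 0.354, -0.354]
contact_force: [-1.0, -0.3, -0.4]
grip_width: 0.3
```

Call:
{"op": "play_rows", "data": {"rows": [[0.09, -0.045, 0, 0, 0, 0], [0, 0, 0, 0, 0, 0], [0, 0, 0, 0, 0, 0], [0, 0, 0, 0, 0, 0], [0, 0, 0, 0, 0, 0]]}}

```text
clock: 18.22
tcp_pos: [501.9, 113.5, 112.0]
ee_rot: [-1.542, 0.354, -0.354]
contact_force: [-0.9, 0.6, -0.2]
grip_width: 0.2
```

```bash
python3 - <<'E'
from h import *
g=get_image("wrist"); cv2.imwrite("pics/w8.png",g["img"][:,:,::-1])
E
```

```text
(no output)
```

View pics/w8.png

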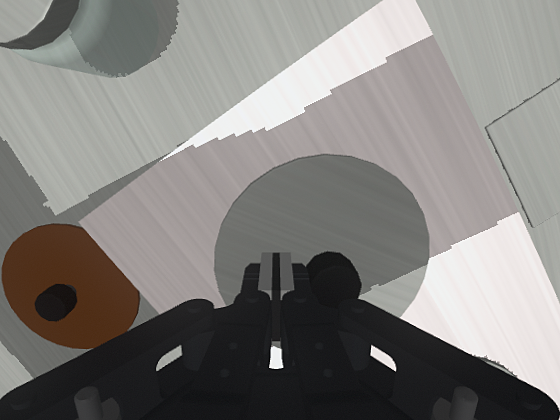

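Call:
{"op": "play_rows", "data": {"rows": [[0.09, -0.045, 0, 0, 0, 0], [0, 0, 0, 0, 0, 0], [0, 0, 0, 0, 0, 0], [0, 0, 0, 0, 0, 0], [0, 0, 0, 0, 0, 0]]}}

```text
clock: 18.68
tcp_pos: [502.8, 113.1, 112.0]
ee_rot: [-1.542, 0.353, -0.354]
contact_force: [0.2, 0.7, 0.3]
grip_width: -0.1
```

```bash
python3 - <<'E'
from h import *
g=get_image("wrist"); cv2.imwrite("pics/w9.png",g["img"][:,:,::-1])
E
```

```text
(no output)
```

View pics/w9.png

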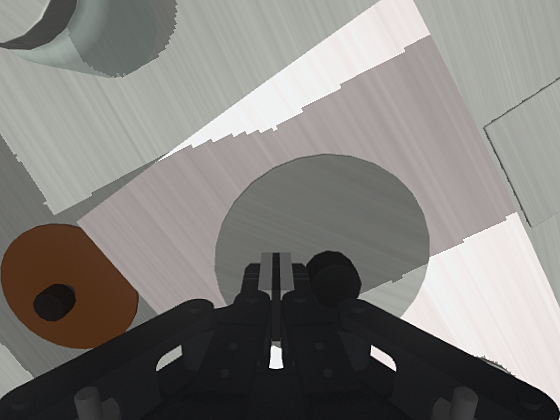

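Call:
{"op": "play_rows", "data": {"rows": [[0.09, -0.045, 0, 0, 0, 0], [0, 0, 0, 0, 0, 0], [0, 0, 0, 0, 0, 0], [0, 0, 0, 0, 0, 0], [0, 0, 0, 0, 0, 0]]}}

```text
clock: 19.15
tcp_pos: [503.6, 112.6, 112.0]
ee_rot: [-1.542, 0.354, -0.354]
contact_force: [-0.8, 1.1, 0.8]
grip_width: -0.0
```

```bash
python3 - <<'E'
from h import *
g=get_image("wrist"); cv2.imwrite("pics/w10.png",g["img"][:,:,::-1])
g=get_image("side"); cv2.imwrite("pics/s10.png",cv2.resize(g["img"][150:320,180:400,::-1],None,fx=3,fy=3))
E
```

```text
(no output)
```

View pics/w10.png

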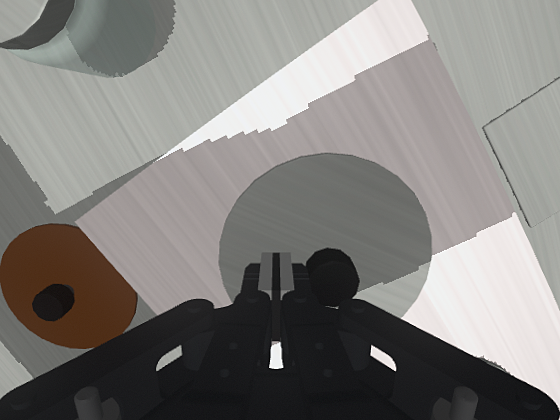

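View pics/s10.png

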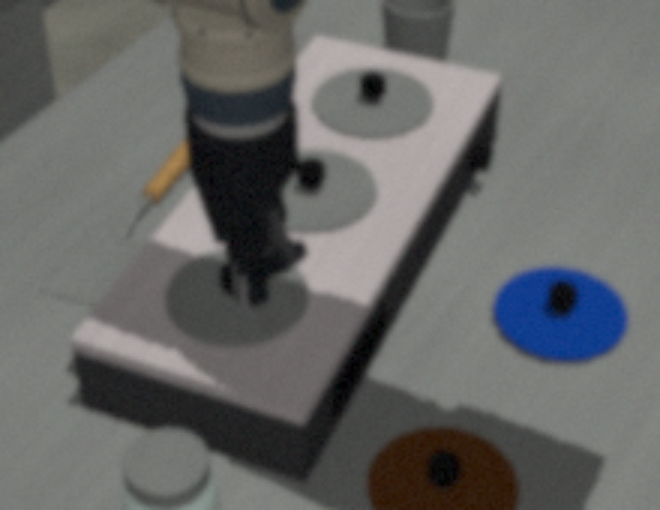

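```bash
cat > disc.py <<'E'
from h import *
from scipy.optimize import least_squares
th=np.linspace(0,2*np.pi,120,endpoint=False)
def rim(p):
    R=Ro.from_rotvec([p[3],p[4],0]).as_matrix()
    return (R@np.c_[55*np.cos(th),55*np.sin(th),0*th].T).T+p[:3], p[:3]+R@[0,0,24]
def fitdisc(g,c0,free=True,excl=None):
    G=cv2.GaussianBlur(cv2.cvtColor(g["img"],cv2.COLOR_RGB2GRAY),(0,0),.8).astype(np.float32)
    p=np.array([c0[0],c0[1],c0[2],0,0],float); s=np.arange(-7,7.1,.25)
    for it in range(5):
        P=proj(g,rim(p)[0]); cen=P.mean(0); n=(P-cen)/np.linalg.norm(P-cen,axis=1)[:,None]; ob=[];ok=[]
        for k in range(len(th)):
            x,y=P[k]+np.outer(s,n[k]).T.T[:, :].T if False else (P[k,0]+s*n[k,0],P[k,1]+s*n[k,1])
            gr=np.gradient(cv2.remap(G,np.float32(x)[None],np.float32(y)[None],1)[0]); j=np.argmax(gr)
            ob.append(P[k]+s[j]*n[k]); ok.append(gr[j]>1 and 3<P[k,0]<556 and 3<P[k,1]<416 and (excl is None or not excl(P[k])))
        ob=np.array(ob);ok=np.array(ok)
        def res(q):
            q=np.r_[q,p[len(q):]]; Q=proj(g,rim(q)[0]); n=(Q-cen)/np.linalg.norm(Q-cen,axis=1)[:,None]; return ((Q-ob)*n).sum(1)[ok]
        r=least_squares(res,p if free else p[:2],loss="soft_l1",x_scale=[1,1,1,.02,.02] if free else [1,1]); p=np.r_[r.x,p[len(r.x):]]
    return p,np.median(abs(res(r.x))),ok.sum()
E
python3 - <<'E'
from disc import *
g=get_image("wrist"); s=env.sense(); print(s["clock"],s["contact_force"])
ex=lambda q:q[1]>235 and q[0]<310
for f,z in((True,79),(True,83),(False,79),(False,83)):
    p,m,n=fitdisc(g,[526,101,z],f,ex); print(f,p[:3].round(1),np.degrees(p[3:]).round(1),m.round(2),n,proj(g,rim(p)[1])[0].round(1))
E
```

```text
19.3 [-2.02389613  0.14808236 -0.29732921]
True [526.8 100.5  76.9] [-0.9  0.2] 0.25 69 [332.6 282.7]
True [526.8 100.4  76.6] [-1.2  0.2] 0.25 69 [332.4 282.1]
False [526.3 100.9  79. ] [0. 0.] 0.5 69 [332.  285.4]
False [525.2 101.7  83. ] [0. 0.] 1.05 68 [330.6 289.6]
```

Call:
{"op": "play_rows", "data": {"rows": [[-0.18, 0.09, 0, 0, 0, 0], [-0.36, 0.18, 0, 0, 0, 0], [-0.9, 0.45, 0, 0, 0, 0], [-0.9, 0.45, 1, 0, 0, 0], [0, 0, 3, 0, 0, 0]]}}

```text
clock: 19.72
tcp_pos: [475.9, 125.0, 149.7]
ee_rot: [-1.544, 0.359, -0.347]
contact_force: [0.2, 0.7, -0.3]
grip_width: 0.0
```

Call:
{"op": "play_rows", "data": {"rows": [[-0.5, 0.2, 3, 0, 0, -0.12], [-0.5, 0, 0, 0, 0, -0.12], [0, 0, 0, 0, 0, -0.12], [0, 0, 0, 0, 0, -0.12], [0, 0, 0, 0, 0, 0]]}}

```text
clock: 20.13
tcp_pos: [469.3, 126.8, 183.0]
ee_rot: [-1.444, 0.729, -0.731]
contact_force: [0.1, -0.9, 1.0]
grip_width: 0.0
```

```bash
python3 - <<'E'
from disc import *
s=env.sense(); print(s["clock"],s["tcp_pos"],s["contact_force"],s["joint_positions"].round(2))
g=get_image("wrist"); cv2.imwrite("pics/w11.png",g["img"][:,:,::-1])
for f,z in((True,79),(False,79),(False,83)):
    p,m,n=fitdisc(g,[526.5,101,z],f); print(f,p[:3].round(1),np.degrees(p[3:]).round(1),m.round(2),n,proj(g,rim(p)[1])[0].round(1))
E
```

```text
20.1333 [469.33060777 126.77374651 183.04694435] [ 0.07493293 -0.87996688  1.00900484] [ 0.09  0.18 -0.26  1.12  0.    2.6 ]
True [526.8 100.6  76.2] [-0.7 -0.4] 0.23 120 [361.7 182.2]
False [526.8 101.2  79. ] [0. 0.] 0.75 120 [362.7 182.7]
False [526.3 101.8  83. ] [0. 0.] 2.25 120 [363.1 184.1]
```

View pics/w11.png

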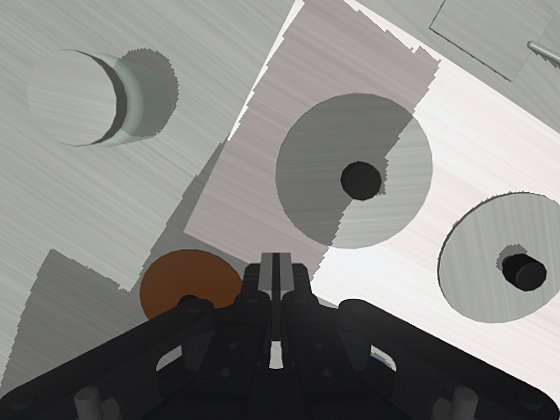

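Call:
{"op": "play_rows", "data": {"rows": [[0.8, -0.3, -2, 0, 0, 0], [0.8, -0.3, -2, 0, 0, 0], [0.6, -0.2, -2, 0, 0, 0], [0, 0, -1.2, 0, 0, 0], [0, 0, -0.5, 0, 0, 0]]}}

```text
clock: 20.6
tcp_pos: [491.1, 118.3, 103.4]
ee_rot: [-1.449, 0.725, -0.721]
contact_force: [-0.4, 0.5, 0.6]
grip_width: -0.0
```

Call:
{"op": "play_rows", "data": {"rows": [[0, 0, -0.2, 0, 0, 0], [0, 0, -0.1, 0, 0, 0], [0, 0, 0, 0, 0, 0], [0, 0, 0, 0, 0, 0], [0, 0, 0, 0, 0, 0]]}}

```text
clock: 21.02
tcp_pos: [492.5, 118.4, 102.8]
ee_rot: [-1.445, 0.725, -0.727]
contact_force: [-0.4, 0.7, 0.3]
grip_width: -0.1
```

Call:
{"op": "play_rows", "data": {"rows": [[0, 0, -0.1, 0, 0, 0], [0, 0, 0, 0, 0, 0], [0, 0, 0, 0, 0, 0], [0, 0, 0, 0, 0, 0], [0, 0, 0, 0, 0, 0]]}}

```text
clock: 21.43
tcp_pos: [492.2, 118.3, 101.1]
ee_rot: [-1.446, 0.726, -0.726]
contact_force: [-0.5, -0.2, 1.4]
grip_width: -0.2
```

Call:
{"op": "play_rows", "data": {"rows": [[0, 0, -0.05, 0, 0, 0], [0, 0, 0, 0, 0, 0], [0, 0, 0, 0, 0, 0], [0, 0, 0, 0, 0, 0], [0, 0, 0, 0, 0, 0]]}}

```text
clock: 21.85
tcp_pos: [492.2, 118.3, 101.0]
ee_rot: [-1.446, 0.726, -0.727]
contact_force: [-2.7, -0.4, 8.0]
grip_width: 0.3
```

Call:
{"op": "play_rows", "data": {"rows": [[0, 0, 0.3, 0, 0, 0], [0, 0, 1.5, 0, 0, 0], [-0.5, 0, 3, 0, 0, 0], [-1, -1, 4, 0, 0, 0], [-1, -1, 4, 0, 0, 0]]}}

```text
clock: 22.27
tcp_pos: [466.7, 98.7, 227.9]
ee_rot: [-1.447, 0.727, -0.724]
contact_force: [1.2, -0.0, 0.2]
grip_width: -0.2
```

Call:
{"op": "play_rows", "data": {"rows": [[0, -3, 0, 0, 0, 0], [0, -3, 0, 0, 0, 0], [0, -3, 0, 0, 0, 0], [0, 0, 0, 0, 0, 0], [0, 0, 0, 0, 0, 0]]}}

```text
clock: 22.68
tcp_pos: [467.5, 7.5, 227.1]
ee_rot: [-1.445, 0.729, -0.729]
contact_force: [-0.0, 0.4, -0.2]
grip_width: -0.1
```

```bash
python3 - <<'E'
from disc import *
s=env.sense(); print(s["clock"],s["tcp_pos"],s["contact_force"])
g=get_image("wrist"); cv2.imwrite("pics/w12.png",g["img"][:,:,::-1])
for c in ((527,101,79),(547.9,-36.6,79),(568.3,-175.1,79)):
    p,m,n=fitdisc(g,c,True); print(p[:3].round(1),np.degrees(p[3:]).round(1),m.round(2),n)
g=get_image("top"); cv2.imwrite("pics/t12.png",g["img"][:,:,::-1])
E
```

```text
22.6833 [467.51151093   7.46795071 227.12070763] [-0.01941682  0.35084396 -0.1508604 ]
[526.8 100.8  77. ] [-0.6 -1. ] 0.21 101
[546.9 -38.8  76.7] [-0.4 -0.8] 0.2 120
[ 567.4 -176.8   76.8] [-1.1 -0.1] 0.19 98
```

View pics/w12.png

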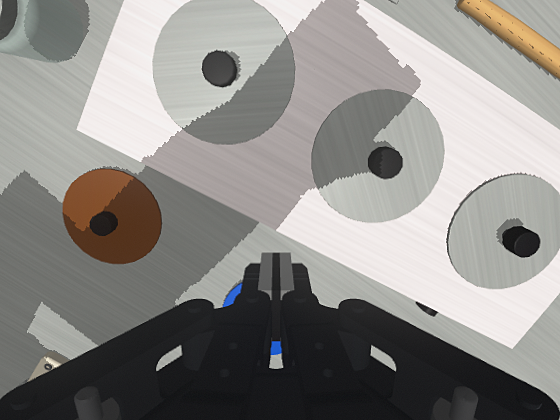

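View pics/t12.png

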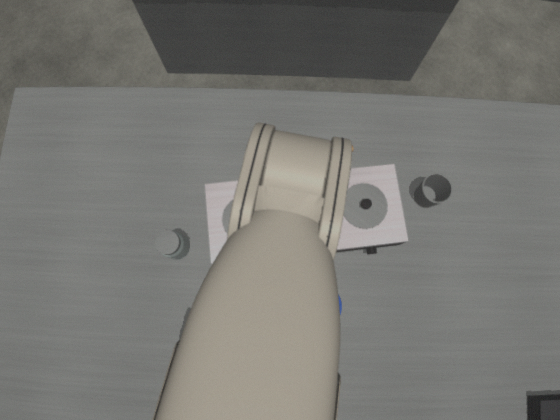

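All three covers fit at the same height and lie level, 140 mm apart in the row. The pictures show the jar near (170,243) and the beaker near (435,190), both in place. The robot is clear, so I am handing the job in.

```bash
python3 -c "
from plant import workorder; print(workorder.finish_job())"
```

```text
the job is handed in; nothing more can be done
None
```

The left cover was the one that rocked. I pushed it into its well, and my last checks show all three covers flat and home. I handed the job in at about 23 s of the 58 s.

- **Pressing, left to right:** The left cover gave about 2 mm at 1–2 N, then stood firm about 5 mm too high. The middle and right covers were firm straight away at the seated height (fingertips at 79 mm).
- **Hard press:** I pressed the left cover a little further than needed, to about 19 N. It didn't shift visibly.
- **Pushing:** I moved the shut fingers against the left cover's knob in steps of about 1 mm, pushing away from the robot and to its right, at about 1–2 N, until it dropped in. I backed off right after that.
- **Final checks:**
  - A second press on the left cover was firm at the seated height (8 N, no give).
  - The last wrist picture gives all three discs the same height within 0.3 mm and about 1° of tilt, which is within the error of the fit. The left disc is within 1 mm of its well's centre.
  - The jar and beaker are where they started.
- **Less certain:**
  - My estimates of the left cover's offset differed by about 2 mm between pictures; I pushed along their average.
  - The arm hid most of the spatula in the last pictures. Its handle is still there, and nothing went near it.

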